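Clamp the heating block and hold the reference thermometer in its check well

TASK

For the temperature check on the small dry-block incubator, first swing its cam lever fully shut, so that it clamps the loose heating block home against the fence and brings the check well (the middle well, with the brass collar) under the thermometer guide. Then take the reference thermometer from its stand and thread its stem down through the guide's brass bush and on into the check well, to about two thirds of the well's depth. Finish holding it there, still and upright with its tip off the bottom, do not let go of it, and leave the other things on the bench where they are.

Things in the scene. Friction and masses are not known exactly. Their poses are not given: they have to be found in the camera images.
- incubator: white dry-block incubator, 150 (x) x 200 (y) x 70 mm to its flat deck, fixed, at a new place and yaw each time. Origin: centre of the underside; the front (dark display) faces its -x, +y is its left. In its bay slides an aluminium heating block with nine wells; the tubes in four of them reach 124 mm above the bench. A post at the back (top 141 mm) carries the guide arm
- guide (a point): centre of the top of the brass bush in the guide arm, 137 mm above the bench; fixed, upright. The bore is 11 mm wide and goes straight down 20 mm through the arm (34 x 32 mm round the bore); 32 mm of free air follow below it, then the check well
- check_well (a point): centre of the mouth of the check well, the middle well of the heating block, a brass collar 19 mm wide, 85 mm above the bench. The bore is 11 mm wide and 53 mm deep (blind). It moves with the block, and lies exactly under guide only when the block is home
- heating_block (a joint): how far the heating block (with its wells) stands from the fence, along the incubator's -y, in m: 0 = home against the fence, at most 0.0092. It starts 3.5 to 8 mm off. Slides with 3 N of friction; the cam pushes it home
- cam_lever (a joint): angle of the cam lever, rad: 0 = open (points to the incubator's right, -y, and 20 degrees backward), 1.95 = fully shut at its end stop (points to the front, -x). It turns about an upright axis, clockwise seen from above as it shuts; starts between 0 and 0.25. Friction 0.08 N m, a little more as the cam pushes the block; it stays where it is left
- lever_knob (a point): centre of the upright round black knob at the end of the cam lever, 16 mm in diameter, its middle at 110 mm above the bench, top at 126 mm, lower end at 86 mm; 75 mm from the lever's axis
- lever_pivot (a point): point on the lever's upright axis, at the knob's height (110 mm), fixed to the incubator at its (0.005, -0.0818)
- stand: thermometer stand: steel tube 21 mm wide with a square black head (26 mm), 124 mm tall, on a round foot 72 mm wide, fixed to the bench, at a different place each time. Origin: centre of the underside. Its bore is 11 mm wide
- thermometer: reference thermometer, 60 g, upright in the stand: smooth steel stem 8 mm in diameter, 112 mm long (last 5 mm tapered); above it a round grey handle 20 mm in diameter from 112 to 159 mm, then a black cap 23 mm wide to 168 mm. Origin: the tip; z runs up the stem. At the start the tip is 12 mm above the bench, the handle's lower face rests on the stand, at 124 mm
- stem_tip (a point): tip of the thermometer's stem (same point as its origin)
- shoulder (a point): point on the thermometer's axis at the lower face of the handle, 112 mm above the tip
- dropper_red: bystander: white dropper bottle with a red cap, 25 mm wide, 58 mm tall
- dropper_blue: bystander: white dropper bottle with a blue cap, 25 mm wide, 58 mm tall
- bench_timer: bystander: flat white digital timer, 64 x 64 x 19 mm
- tip_box: bystander: blue pipette-tip box, 83 x 118 x 69 mm
- tray: bystander: white open carton tray, 100 x 110 x 57 mm
- bench_pen: bystander: pen lying flat, 142 mm long

How it is judged:
By the outcome, as a careful person would: the job done as asked, in the order asked, and still so for the second after the job is handed in, while the arm keeps its last pose, push and grip.
It also fails if it takes over 61 s, if anything falls off the work surface, if the arm or the gripper's body presses on something with over 40 N, if the wrist force passes 120 N, or if a joint passes its speed limit or range.

ROBOT

A 6-joint arm with a two-finger parallel gripper is mounted at the origin on a cart in front of the work surface, level with it; the furniture and walls round the work are solid. World frame = base frame: x ahead of the robot, y to its left, z up, the work surface at z = 0. Lengths are in m, angles in rad, forces in N, time in s.
With the tool pointing down it reaches from about 0.4 to 0.825 m from the base axis. Payload 7 kg.
Tool frame: the origin (TCP) lies midway between the tips of the shut fingers; the grasp point (between the pads) lies 19 mm behind it; x points along the fingers, y is the direction in which the jaws open and shut, and the axes are right-handed (so a half turn about x gives the same grasp; the last joint's range is limited). The gripper opens to 88 mm and grips with 3 to 60 N. Pads are 19 mm wide; open, the fingers measure 130 mm over their backs; the gripper's body (78 mm by 193 mm) begins 47 mm behind the grasp point.
Start: joints at [-1.048, 0.359, 0.012, 0, -1.224, -0.288], TCP at [0.157, -0.656, 0.227] pointing down, gripper open.
Joint ranges: [-3.07, 3.07], [-1.43, 2.12], [-1.02, 1.25], [-3.03, 1.67], [-3.05, -0], [-3.03, 3.03]. Speed limits (rad/s): [2.39, 2.39, 3.01, 3.14, 3.14, 3.14].

INTERFACE

Orientations are given as a unit quaternion [x, y, z, w].
In Python, from workcell import manip gives the robot as it stands. Calls block until the motion is done:
- manip.move_to(position, orientation): joint-space move of the TCP to a pose.
- manip.move_l(position, feed=0.15, frame=None, force_limit=None): straight line of the TCP; frame=None keeps the orientation; feed is the mean speed in m/s. With force_limit (N) it stops when the force on the tool has changed by that much, and returns True; else False.
- manip.goto_joints(angles): joint-space move.
- manip.move_gripper(opening, effort=None): finger opening in m; effort is the grip in N (None keeps the last); returns when the fingers have stopped.
- manip.hold(seconds).
- manip.solve_ik(position, orientation): joint angles nearest the present ones, or None.
- manip.capture(name): name is "scene" or "top" or "wrist"; returns (picture, depth): 420x560x3 uint8, red, green, blue; 420x560 float32, m along the optical axis (not along the pixel's ray), 0 where there is no reading.
- manip.calibration(name): a dict with "K" (3x3 intrinsics, pixels), "dist_coeffs" ([k1, k2, p1, p2, k3] as OpenCV has them; the pictures are not rectified), "cam_to_world" (4x4, takes a point from camera to world coordinates). Camera axes: x right, y down, z forward; pixel columns grow to the right and rows downward; lengths in m; the calibration is good to about 2 mm. A picture is of the moment at which its call begins: read the wrist's pose just before it. calibration takes no time and is no camera call; for the wrist camera it gives the pose at the moment of the call.
A pose or a line that the arm cannot do raises manip.IKError and nothing moves.
- manip.job_done(): hands the job in, once; it reports no verdict.
Readings, each from a call of its own:
- manip.read_time_s(): time.
- manip.read_joint_pos(): joint angles.
- manip.read_joint_velocities(): joint speeds.
- manip.read_effort(): joint torques, N m.
- manip.read_tcp_pos(): TCP position.
- manip.read_eef_rot(): TCP orientation.
- manip.read_force(): force on the tool from outside, world axes, zero at the start.
- manip.read_wrist_torque(): the same for the moment, N m.
- manip.read_opening(): finger opening in m.
Only numpy, scipy, OpenCV 4.12 (cv2) and the standard library are available. Lean on these libraries where they do the work, as an engineer would, in place of code of your own. Each camera call takes 0.05 s, during which the arm holds its last target. There are 200 camera calls.

## Working session

There is one attempt and no reset: what is moved stays moved. The work goes in short steps, each a Python script; the robot and the scene stay as the last script left them, time stands still between calls to the robot, and variables do not carry over. Pictures are saved under pics/ and viewed, about 8 in all and at most 12, crops included, and the job is handed in when it is done.

```bash
mkdir -p pics; ls
cat > h.py <<'E'
import numpy as np, cv2
from workcell import manip
def snap(n,f):
    c=manip.calibration(n); im,d=manip.capture(n)
    cv2.imwrite(f'pics/{f}.png',im[:,:,::-1]); np.savez(f'pics/{f}.npz',im=im,d=d,K=c['K'],D=c['dist_coeffs'],T=c['cam_to_world'])
    return im,d,c
def load(f):
    z=np.load(f'pics/{f}.npz'); return z['im'],z['d'],dict(K=z['K'],dist_coeffs=z['D'],cam_to_world=z['T'])
def rays(c,uv):
    p=cv2.undistortPoints(np.array(uv,float).reshape(-1,1,2),np.array(c['K'],float),np.array(c['dist_coeffs'],float)).reshape(-1,2)
    T=np.array(c['cam_to_world']); r=np.c_[p,np.ones(len(p))]
    return T[:3,3],r@T[:3,:3].T
def at_z(c,uv,z):
    o,r=rays(c,uv); return o+r*((z-o[2])/r[:,2])[:,None]
def cloud(d,c):
    h,w=d.shape; v,u=np.mgrid[:h,:w]; o,r=rays(c,np.c_[u.ravel(),v.ravel()])
    return (o+r*d.reshape(-1,1)).reshape(h,w,3)
def proj(c,P):
    T=np.array(c['cam_to_world']); R=T[:3,:3].T
    return cv2.projectPoints(np.array(P,float).reshape(-1,1,3),cv2.Rodrigues(R)[0],-R@T[:3,3],np.array(c['K'],float),np.array(c['dist_coeffs'],float))[0].reshape(-1,2)
E
python3 - <<'E'
from h import *
for n in('scene','top'):
    im,d,c=snap(n,n); print(n,np.round(c['cam_to_world'],3).tolist(),np.round(c['K'],0).tolist())
print(manip.read_eef_rot(),manip.read_time_s())
E
```

```text
pics
scene [[-0.815, -0.302, 0.495, -0.131], [-0.58, 0.444, -0.684, 0.919], [-0.013, -0.844, -0.537, 0.819], [0.0, 0.0, 0.0, 1.0]] [[502.0, 0.0, 281.0], [0.0, 502.0, 202.0], [0.0, 0.0, 1.0]]
top [[-0.009, -0.987, 0.162, 0.293], [-1.0, 0.007, -0.014, 0.018], [0.013, -0.162, -0.987, 1.652], [0.0, 0.0, 0.0, 1.0]] [[533.0, 0.0, 287.0], [0.0, 533.0, 207.0], [0.0, 0.0, 1.0]]
[-0.08229319  0.70234029  0.08329186  0.70214558] 0.1
```

View pics/top.png

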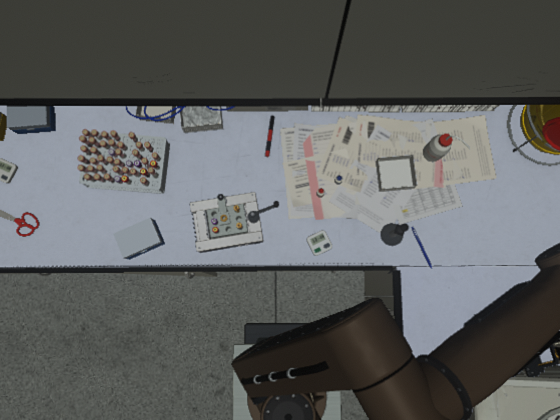

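View pics/scene.png

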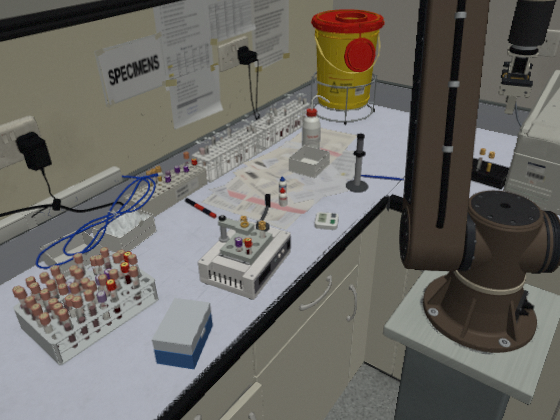

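The top view shows the incubator at about (227,222), the lever knob at (276,204), and the stand with the thermometer at about (395,235). In the scene view, the thermometer cap is at (360,138) and the knob at (267,200). Next I'll measure from depth.

Run:
```python
from h import *
im,d,c=load('top'); P=cloud(d,c)
print('shelf',P[80,200],P[80,400],P[100,200])
sub=P[180:262,180:275].reshape(-1,3)
m=(abs(sub[:,2]-.07)<.004)
q=sub[m][:,:2].astype(np.float32); r=cv2.minAreaRect(q); print('deck z',np.median(sub[m][:,2]),'rect',r)
for f in('top','scene'):
    im,d,c=load(f); P=cloud(d,c)
    w=(P[...,0]>.3)&(P[...,0]<.9)&(P[...,1]>-.4)&(P[...,1]<.4)
    # thermometer: cap top z 0.18
    for nm,(u0,v0,u1,v1),(z0,z1) in [('cap',(370,205,430,260) if f=='top' else (345,125,375,160),(.172,.188)),('foot',(370,205,430,260) if f=='top' else (335,170,380,200),(.002,.02)),('knob',(262,190,290,220) if f=='top' else (255,185,280,225),(.118,.132)),('post',(205,185,245,215)if f=='top' else (210,205,280,260),(.13,.15))]:
        s=P[v0:v1,u0:u1].reshape(-1,3); s=s[(s[:,2]>z0)&(s[:,2]<z1)]
        print(f,nm,len(s),s.mean(0).round(4) if len(s) else '', s.min(0).round(4) if len(s) else '', s.max(0).round(4)if len(s) else '')
a=cv2.imread('pics/top.png')[175:265,170:430]; b=cv2.imread('pics/scene.png')[180:300,190:350]
a=cv2.resize(a,(780,270),interpolation=cv2.INTER_CUBIC); b=cv2.resize(b,(440,330),interpolation=cv2.INTER_CUBIC)
o=np.zeros((600,780,3),np.uint8); o[:270]=a; o[270:,:440]=b
cv2.imwrite('pics/crop1.png',o)
```

```text
shelf [0.6816914  0.16064057 0.72684929] [ 0.68076031 -0.20516784  0.72580142] [0.6775332  0.17383219 0.63713325]
deck z 0.07003274477068144 rect ((0.5120968818664551, 0.17855075001716614), (0.15150387585163116, 0.19969303905963898), 8.953668594360352)
top cap 50 [ 0.4768 -0.3314  0.1798] [ 0.4666 -0.3424  0.173 ] [ 0.4865 -0.3209  0.1871]
top foot 1499 [ 0.4887 -0.3534  0.006 ] [ 0.3995 -0.4527  0.002 ] [ 0.5698 -0.2615  0.0191]
top knob 24 [0.5567 0.029  0.1249] [0.5486 0.0212 0.1192] [0.564  0.0358 0.1308]
top post 123 [0.5537 0.1835 0.1342] [0.5247 0.1398 0.13  ] [0.5836 0.1977 0.1481]
scene cap 38 [ 0.4751 -0.326   0.1793] [ 0.4654 -0.3415  0.1721] [ 0.4898 -0.3133  0.1836]
scene foot 870 [ 0.4856 -0.3393  0.0057] [ 0.39   -0.4656  0.002 ] [ 0.5842 -0.232   0.0194]
scene knob 57 [0.5275 0.0779 0.1251] [0.4847 0.0233 0.118 ] [0.5627 0.1447 0.1293]
scene post 269 [0.5344 0.1848 0.1344] [0.4934 0.1591 0.13  ] [0.5826 0.2019 0.1448]
```

View pics/crop1.png

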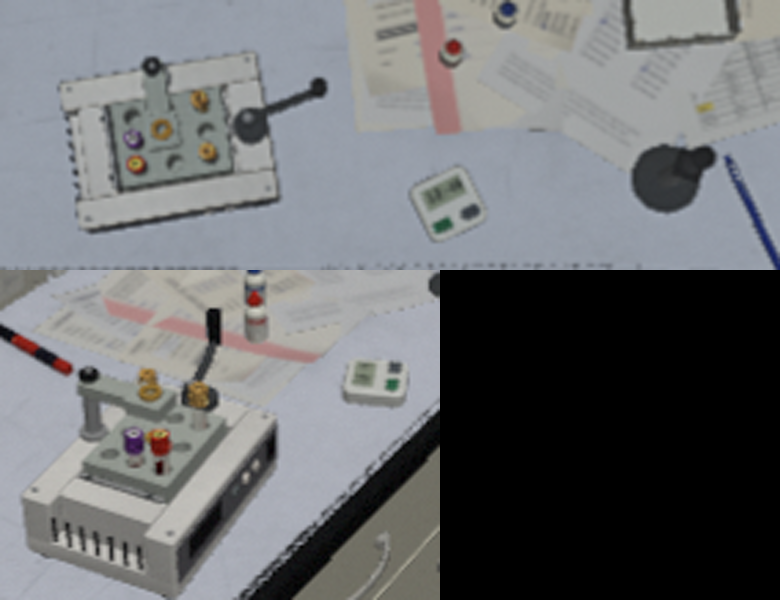

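Deck fit: centre (0.512, 0.179), yaw +8.95°, size 151x200 mm, which matches the spec. The knob is 74.6 mm from the computed pivot, against 75 mm given, so the lever is at about 0.13 rad. I'll straddle the knob with the fingers and swing it shut.

```bash
cat >> h.py <<'E'
from scipy.spatial.transform import Rotation as Ro
def down(phi):
    x=np.array([0,0,-1.]); y=np.array([np.cos(phi),np.sin(phi),0]); return Ro.from_matrix(np.c_[x,y,np.cross(x,y)]).as_quat()
C=np.array([.5121,.1786]); YAW=np.radians(8.95)
def inc(x,y): return C+np.array([[np.cos(YAW),-np.sin(YAW)],[np.sin(YAW),np.cos(YAW)]])@[x,y]
PIV=inc(.005,-.0818)
def knob(a): th=YAW-np.pi/2+np.radians(20)-a; return PIV+.075*np.array([np.cos(th),np.sin(th)]),th
E
python3 - <<'E'
from h import *
ks=np.array([.5567,.029]); print(PIV,[knob(a)[0].round(4) for a in(.13,1.95)])
for off in (0,np.pi):
    print([np.round(manip.solve_ik([*knob(a)[0],.1],down(knob(a)[1]+np.pi/2+off)),2).tolist() if manip.solve_ik([*knob(a)[0],.1],down(knob(a)[1]+np.pi/2+off)) is not None else None for a in(.13,1,2.05)])
p=manip.read_tcp_pos(); print(p)
E
```

```text
[0.52976495 0.09857382] [array([0.5573, 0.0288]), array([0.4554, 0.0891])]
[None, [0.46, 0.19, -0.55, 0.0, -0.83, 2.18], [0.63, 0.14, -0.61, 0.0, -0.82, 0.96]]
[[0.4, 0.28, -0.41, 0.0, -0.87, -0.03], [0.46, 0.19, -0.55, 0.0, -0.83, -0.96], [0.63, 0.14, -0.61, 0.0, -0.82, -2.18]]
[ 0.15691394 -0.65605922  0.22573722]
```

Run:
```python
from h import *
def pose(a,z=.1): k,th=knob(a); return [*k,z],down(th-np.pi/2)
manip.move_l([.157,-.656,.28])
p,q=pose(.13,.2); manip.move_to(p,q)
manip.move_gripper(.05,10)
print(manip.move_l(pose(.13)[0],feed=.12,force_limit=8))
manip.move_gripper(.024)
print(manip.read_opening(),manip.read_time_s())
for a in np.linspace(.13,1.9,10)[1:]:
    p,q=pose(a); s=manip.move_l(p,feed=.08,frame=q,force_limit=20)
    if s: print('stopped',a,manip.read_force()); break
print(manip.read_force(),manip.read_time_s())
```

```text
False
0.024313053336981423 5.9
[-0.13545736 -0.9875411   0.03033006] 9.05
```

Run:
```python
from h import *
def pose(a,z=.1): k,th=knob(a); return [*k,z],down(th-np.pi/2)
f0=manip.read_force()
for a in (1.97,2.04,2.11,2.18):
    p,q=pose(a); s=manip.move_l(p,feed=.03,frame=q,force_limit=15)
    print(a,s,manip.read_tcp_pos(),manip.read_force())
    if s: break
p=manip.read_tcp_pos()
# release: back to nominal shut, open, up
t=pose(1.95); manip.move_l(t[0],feed=.05)
manip.move_gripper(.05)
manip.move_l([t[0][0],t[0][1],.25])
# look from above the guide
g=inc(0,0)
manip.move_to([g[0]-.09,g[1],.30],down(-np.pi/2+YAW-.0))
im,d,c=snap('wrist','w1'); snap('top','top2'); print(c['cam_to_world'],manip.read_time_s())
```

```text
1.97 False [0.45521304 0.09027964 0.09994843] [ 0.04164994 -0.70595528 -0.44315774]
2.04 True [0.45525393 0.09336054 0.09984646] [ 5.69845384 -7.32323267 -1.76800796]
[[ 0.15494084 -0.9449898  -0.28807571  0.50075361]
 [-0.987923   -0.14856559 -0.04400459  0.19097095]
 [-0.00121425  0.29141473 -0.95659604  0.45818862]
 [ 0.          0.          0.          1.        ]] 14.3667
```

View pics/w1.png

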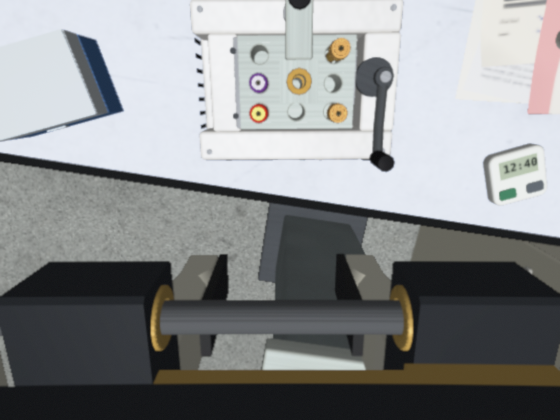

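The lever now points to the front, with its knob at about (383,160). The bush is at (299,81) on the guide arm. Next I'll refine the guide position from several views.

Run:
```python
from h import *
for f,(u0,v0,u1,v1) in dict(w1=(284,66,314,96),top2=(216,210,232,226),top=(216,210,232,226)).items():
    im,d,c=load(f); hsv=cv2.cvtColor(im,cv2.COLOR_RGB2HSV)[v0:v1,u0:u1]
    m=((hsv[...,0]>8)&(hsv[...,0]<28)&(hsv[...,1]>110)).astype(np.uint8)
    v,u=np.nonzero(m); hull=cv2.convexHull(np.c_[u,v].astype(np.int32))
    e=cv2.minEnclosingCircle(hull.astype(np.float32)); bb=(u.min()+u0,u.max()+u0,v.min()+v0,v.max()+v0)
    ct=((bb[0]+bb[1])/2,(bb[2]+bb[3])/2)
    g=at_z(c,[ct,(e[0][0]+u0,e[0][1]+v0)],.137); print(f,bb,e,g.round(4).tolist(), 'inc',(Ro.from_euler('z',-YAW).as_matrix()[:2,:2]@(g[0,:2]-C)).round(4))
im,d,c=load('w1'); P=cloud(d,c)
s=P[140:180,365:402].reshape(-1,3); s=s[s[:,2]>.118]; print('knob',s.mean(0),s.min(0),s.max(0)); k=s.mean(0)[:2]-PIV; print(np.hypot(*k), YAW-np.pi/2+np.radians(20)-np.arctan2(k[1],k[0]))
s=P[0:200,180:420].reshape(-1,3); s=s[abs(s[:,2]-.07)<.003]; print(cv2.minAreaRect(s[:,:2].astype(np.float32)),np.median(s[:,2]))
cv2.imwrite('pics/c2.png',cv2.resize(cv2.imread('pics/w1.png')[30:180,220:420],(800,600),interpolation=cv2.INTER_CUBIC))
```

```text
w1 (np.int64(287), np.int64(310), np.int64(69), np.int64(93)) ((14.5, 15.0), 12.298474311828613) [[0.5143, 0.1794, 0.137], [0.5143, 0.1794, 0.137]] inc [0.0023 0.0004]
top2 (np.int64(221), np.int64(226), np.int64(215), np.int64(220)) ((7.5, 7.5), 2.9155757427215576) [[0.514, 0.1777, 0.137], [0.514, 0.1777, 0.137]] inc [ 0.0017 -0.0012]
top (np.int64(221), np.int64(226), np.int64(215), np.int64(220)) ((7.5, 7.5), 2.9155757427215576) [[0.514, 0.1777, 0.137], [0.514, 0.1777, 0.137]] inc [ 0.0017 -0.0012]
knob [0.45874702 0.09150133 0.12778026] [0.45059679 0.0825839  0.11805312] [0.50075361 0.19097095 0.45818862]
0.07136922412652197 1.976809095483386
((0.5137218832969666, 0.17889413237571716), (0.14848993718624115, 0.19985102117061615), 9.20594310760498) 0.07002899569085833
```

View pics/c2.png

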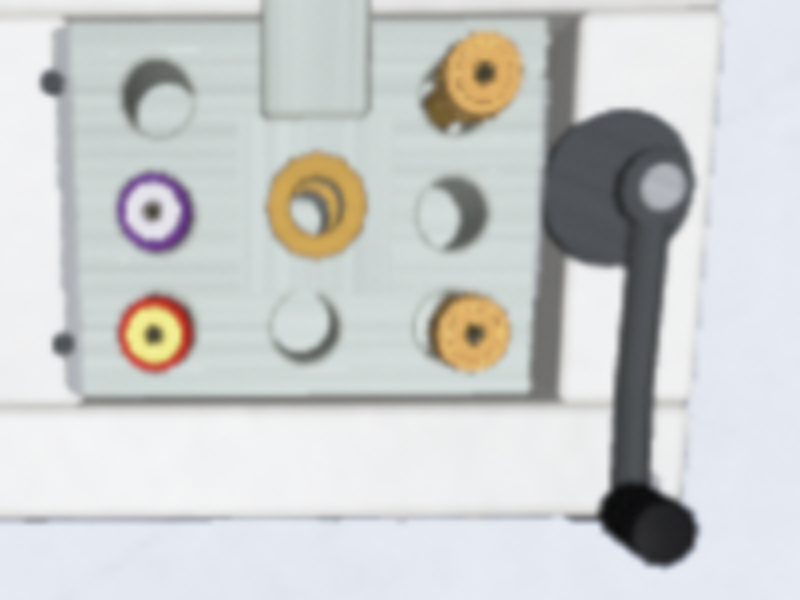

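The lever is fully shut, at about 1.95–1.98 rad by depth. The block sits against the left fence pegs, with the gap on the cam side, so it is home. The bush centre is at about (0.514, 0.179). Next I'll look at the stand from near.

Run:
```python
from h import *
q=down(-np.pi/2+YAW)
manip.move_to([.40,-.329,.33],q)
im,d,c=snap('wrist','w2'); P=cloud(d,c)
s=P[:250].reshape(-1,3); near=(abs(s[:,0]-.476)<.03)&(abs(s[:,1]+.33)<.03)
a=s[near&(abs(s[:,2]-.18)<.004)]; print('cap',len(a),a.mean(0),np.median(a,0),a.min(0),a.max(0))
b=s[(abs(s[:,0]-.476)<.06)&(abs(s[:,1]+.33)<.06)&(s[:,2]>.004)&(s[:,2]<.02)]; print('foot',len(b),np.median(b,0),cv2.minEnclosingCircle(b[:,:2].astype(np.float32)))
print(manip.solve_ik([.476,-.329,.128],q),manip.read_time_s())
```

```text
cap 653 [ 0.47861231 -0.32977353  0.18015663] [ 0.4786824  -0.32973951  0.18017077] [ 0.46744731 -0.34101356  0.17711008] [ 0.49012689 -0.31878394  0.1825434 ]
foot 1960 [ 0.48312066 -0.32483247  0.00788383] ((0.4965072572231293, -0.33733347058296204), 0.05526646599173546)
[-0.26691781  0.28497172 -0.33695993  0.         -0.94886468  1.99392111] 16.2667
```

View pics/w2.png

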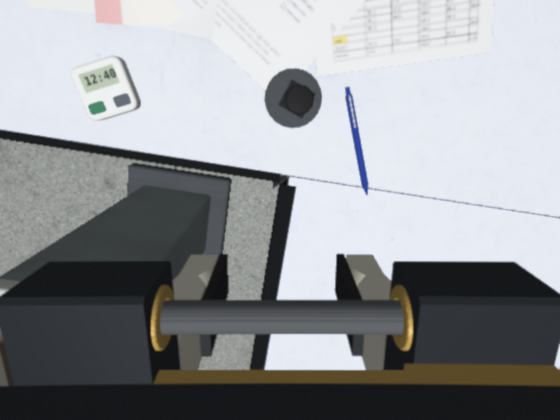

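The cap is at (299,99), giving centre (0.4788, −0.3299) with z and diameter as specified. I'll grasp, lift, and hover over the guide.

Run:
```python
from h import *
q=down(-np.pi/2+YAW); x,y=.4788,-.3299
manip.move_to([x,y,.25],q)
print(manip.move_l([x,y,.128],feed=.1,force_limit=6), manip.read_tcp_pos())
manip.move_gripper(.018,25); print('open',manip.read_opening(),manip.read_force())
manip.move_l([x,y,.150],feed=.04); print(manip.read_force())
manip.move_l([x,y,.290],feed=.12)
manip.move_l([.5143,.1794,.290],feed=.22)
manip.move_l([.5143,.1794,.268],feed=.08)
manip.hold(.4)
print(manip.read_opening(),manip.read_force(),manip.read_tcp_pos())
snap('wrist','w3'); snap('scene','s3'); print(manip.read_time_s())
a=cv2.imread('pics/w3.png')[150:350,180:400]; b=cv2.imread('pics/s3.png')[150:270,200:300]
o=np.zeros((600,800,3),np.uint8); o[:400,:440]=cv2.resize(a,(440,400)); o[:432,440:]=cv2.resize(b,(360,432),interpolation=cv2.INTER_CUBIC); cv2.imwrite('pics/c3.png',o)
```

```text
False [ 0.47923268 -0.33007655  0.12869888]
open 0.020179373082601086 [ 0.28572643 -0.4581422   0.73090017]
[-0.06607423  0.01902356 -0.63696174]
0.01979237282789935 [-0.14767417  0.13886982 -1.04324762] [0.51435771 0.17948883 0.26823929]
24.2083
```

View pics/c3.png

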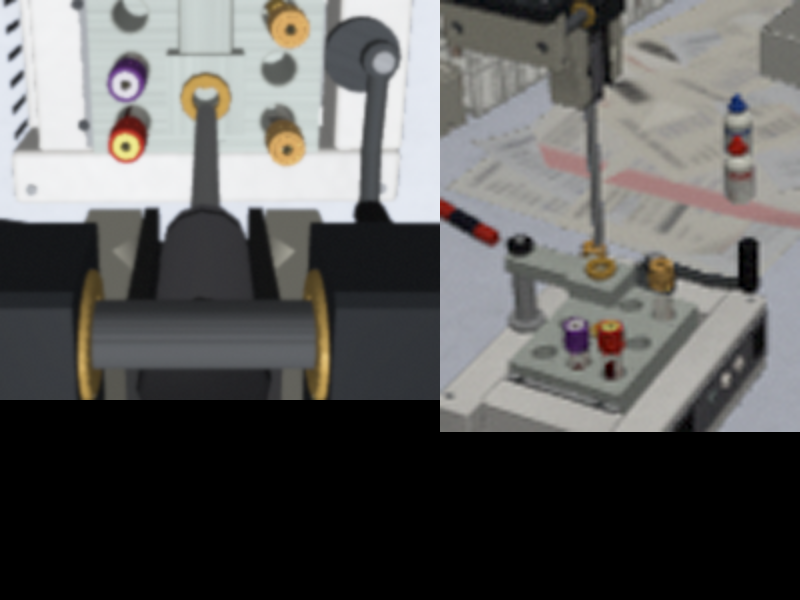

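The stem hovers over the bush in both views. In the wrist image the bush is at about (283,198) with the stem end inside its outline. In the scene image the tip is at about (244,217) and the bush at (244,224). Next I'll quantify the tip-to-bush offset.

Run:
```python
from h import *
im,d,c=load('w3'); P=cloud(d,c)
hsv=cv2.cvtColor(im,cv2.COLOR_RGB2HSV); u0,v0,u1,v1=265,182,302,220
s=hsv[v0:v1,u0:u1]; m=(s[...,0]>8)&(s[...,0]<28)&(s[...,1]>110); v,u=np.nonzero(m)
print('ring',u.min()+u0,u.max()+u0,v.min()+v0,v.max()+v0)
tcp=np.array([.51436,.17949,.26824]); tip=tcp-[0,0,.116]
print('pred bush',proj(c,[[.5143,.1794,.137]]),'pred tip',proj(c,[tip, tip+[0,0,.005]]),'pred stem top',proj(c,[tip+[0,0,.05]]))
for r in (200,205,210,215,220,230,240): 
    z=P[r,270:300,2]; print(r,(im[r,272:296].mean(1)).astype(int).tolist())
im,d,c=load('s3')
print('scene pred bush',proj(c,[[.5143,.1794,.137],tip,tip+[0,0,.05]]))
a=cv2.imread('pics/w3.png')[180:230,255:311]; b=cv2.imread('pics/s3.png')[195:235,220:270]
cv2.imwrite('pics/c4.png',np.hstack([cv2.resize(a,(448,400),interpolation=cv2.INTER_NEAREST),cv2.resize(b,(350,400),interpolation=cv2.INTER_NEAREST)]))
```

```text
ring 271 294 187 208
pred bush [[282.0759842  199.44397664]] pred tip [[281.97723957 204.60969499]
 [281.97712234 206.4519887 ]] pred stem top [[281.97590638 226.36939201]]
200 [151, 150, 147, 131, 96, 86, 89, 97, 110, 118, 122, 122, 114, 102, 92, 90, 96, 110, 136, 148, 150, 149, 149, 163]
205 [162, 153, 150, 149, 146, 133, 99, 77, 74, 74, 75, 75, 75, 75, 77, 92, 125, 144, 150, 150, 150, 156, 177, 199]
210 [208, 210, 210, 200, 179, 148, 98, 73, 74, 74, 75, 76, 77, 76, 75, 87, 132, 185, 203, 208, 205, 203, 202, 204]
215 [208, 210, 212, 210, 193, 144, 92, 75, 75, 76, 76, 76, 77, 76, 75, 83, 130, 190, 208, 209, 205, 202, 202, 204]
220 [208, 208, 207, 206, 186, 127, 84, 75, 75, 76, 77, 77, 77, 76, 76, 81, 119, 175, 194, 197, 200, 207, 210, 210]
230 [240, 240, 240, 231, 180, 106, 76, 75, 76, 77, 77, 77, 77, 76, 75, 79, 114, 183, 231, 238, 239, 239, 239, 239]
240 [241, 241, 240, 224, 137, 78, 74, 75, 76, 77, 77, 77, 77, 75, 74, 76, 95, 163, 229, 239, 239, 239, 239, 240]
scene pred bush [[243.76017952 224.11245803]
 [243.37731139 218.81270767]
 [242.22715727 200.86842123]]
```

View pics/c4.png

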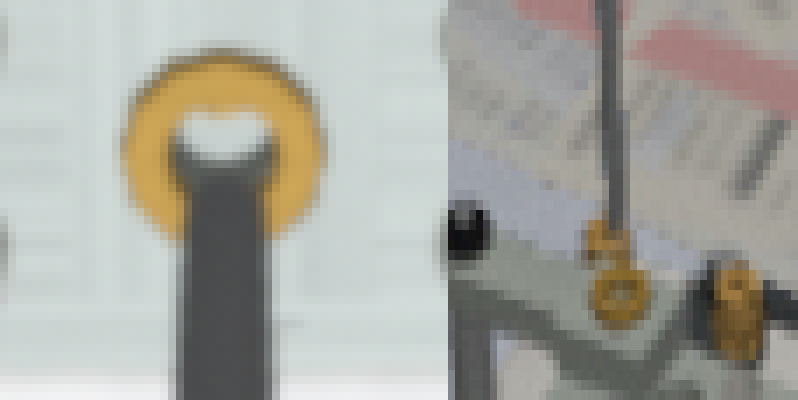

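By pixels, the stem centre is at u=282.7 against ring u=282.5, and the scene view agrees to about 1 mm, inside the 1.5 mm clearance. I'll descend slowly with a small force limit.

Run:
```python
from h import *
x,y=.5144,.1794
manip.hold(.2); f0=manip.read_force()
for z in (.245,.225,.205):
    s=manip.move_l([x,y,z],feed=.025,force_limit=3); print(z,s,manip.read_tcp_pos(),manip.read_force()-f0,manip.read_wrist_torque())
    if s: break
manip.hold(.2);snap('wrist','w4'); snap('scene','s4'); print(manip.read_opening(),manip.read_time_s())
a=cv2.imread('pics/w4.png')[150:350,180:400]; b=cv2.imread('pics/s4.png')[150:270,200:300]
cv2.imwrite('pics/c5.png',np.hstack([cv2.resize(a,(440,432)),cv2.resize(b,(360,432),interpolation=cv2.INTER_CUBIC)]))
```

```text
0.245 False [0.5144951  0.17945542 0.24519167] [1.0137013  0.17948473 1.18473434] [-0.09144162  0.09310908  0.00697981]
0.225 False [0.51450317 0.17947313 0.22518061] [ 0.30252454 -0.23913974  0.36612578] [-0.06982089  0.12212816  0.04592465]
0.205 False [0.51449309 0.17944859 0.20513217] [1.16844505 0.20356693 0.79296189] [-0.07399047  0.16620945  0.01614746]
0.02005274338719416 27.675
```

View pics/c5.png

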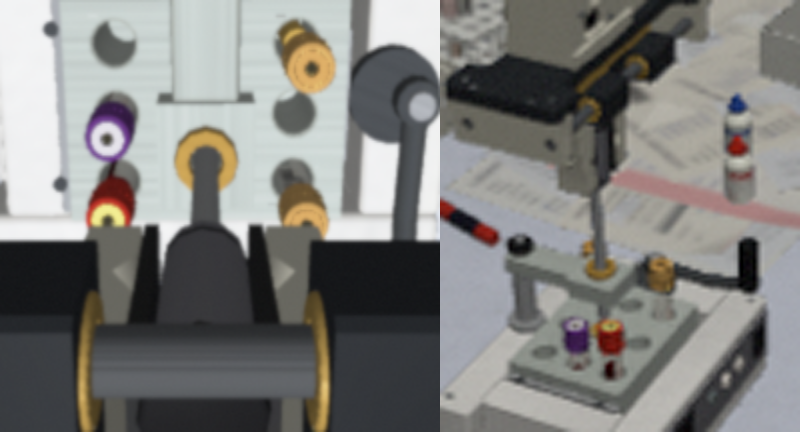

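The stem is through the bush and visible below the arm. There may be a light touch on the −x side, so I'll check static forces while centring.

Run:
```python
from h import *
def rd():
    manip.hold(.25); return np.r_[np.mean([manip.read_force() for _ in range(3)],0),manip.read_wrist_torque()].round(2)
print(rd())
for dx,dy in ((.0005,0),(.001,0),(.0005,.0005),(.0005,-.0005)):
    manip.move_l([.5144+dx,.1794+dy,.205],feed=.01); print(dx,dy,rd())
print(manip.read_time_s())
```

```text
[-0.27  0.61 -0.84 -0.06  0.14 -0.02]
0.0005 0 [ 0.17 -0.41 -1.22 -0.04  0.1   0.03]
0.001 0 [-0.09 -0.04 -0.39 -0.09  0.1   0.03]
0.0005 0.0005 [ 0.29  0.54 -1.37 -0.07  0.16  0.01]
0.0005 -0.0005 [ 0.23 -0.94 -1.43 -0.12  0.16  0.05]
29.925
```

No contact is measurable above the noise, so I'll continue into the well.

Run:
```python
from h import *
x,y=.5148,.1794
manip.move_l([x,y,.205],feed=.01); manip.hold(.2); f0=manip.read_force()
for z in (.195,.18,.1663):
    s=manip.move_l([x,y,z],feed=.025,force_limit=3.5); print(z,s,manip.read_tcp_pos(),manip.read_force()-f0,manip.read_wrist_torque())
    if s: break
manip.hold(.4);snap('wrist','w5'); im,d,c=snap('scene','s5'); print(manip.read_opening(),manip.read_force(),manip.read_time_s())
a=cv2.imread('pics/w5.png')[150:350,180:400]; b=cv2.imread('pics/s5.png')[150:270,200:300]
cv2.imwrite('pics/c6.png',np.hstack([cv2.resize(a,(440,432)),cv2.resize(b,(360,432),interpolation=cv2.INTER_CUBIC)]))
```

```text
0.195 False [0.51482297 0.17939736 0.19490098] [ 0.23229705 -0.24004978 -0.47364021] [-0.04390511  0.16376487  0.00467084]
0.18 False [0.51489389 0.17946635 0.18004984] [ 1.1404578  -0.30645703 -0.74867688] [-0.10082964  0.14501147 -0.04282871]
0.1663 False [0.51486476 0.17942522 0.16631464] [ 0.3653235 -0.6829056 -0.9258879] [-0.08682642  0.10725179 -0.01315526]
0.01972879437422364 [-1.4164483   0.16089722 -0.66156463] 32.875
```

View pics/c6.png

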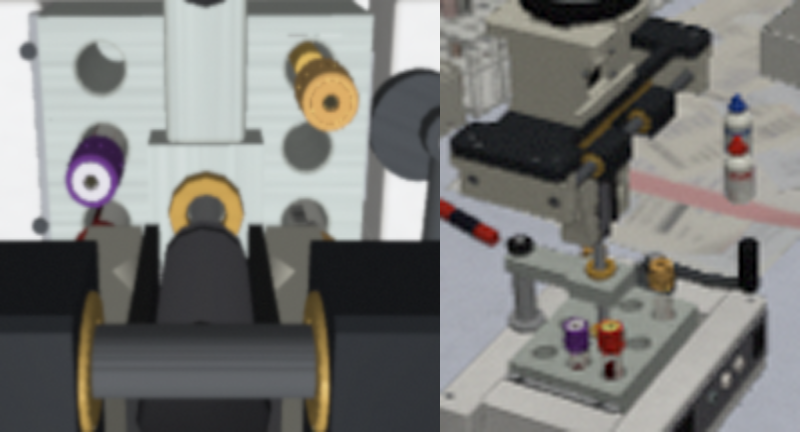

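The stem is through the bush and into the well, with the tip at about z = 0.050 (35 mm deep). There was no contact stop and the grip is steady, so I'm handing in.

Run:
```python
from h import *
manip.hold(.5); print(manip.read_tcp_pos(),abs(manip.read_joint_velocities()).max(),manip.read_opening(),manip.read_time_s()); manip.job_done()
```

```text
[0.51479447 0.17939407 0.16629371] 0.003212700982959801 0.02015645764147355 33.375
the job is handed in; nothing more can be done
```

The job is handed in at 33.4 s on the robot's clock, and no check failed. The arm is still holding the thermometer upright in the check well.

- **Lever:** I swung it to its end stop, and the push tripped the 15 N force limit there. Depth put it at about 1.98 rad against 1.95 for shut, and the pictures showed the block against the fence pegs.
- **Thermometer:** I lifted it from the stand and lowered it through the bush into the check well without tripping the 3–3.5 N force limits. The forces I read stayed near the noise, at about 1–1.5 N.
- **Depth:** The tip is at about z = 0.0496 m, roughly 35 mm into the 53 mm well and 18 mm off the bottom. I worked this out from the gripper height and the known stem length, because the tip cannot be seen in the well.
- **Last reading:** The grip was steady at 20 mm opening and the joints were still.
- **Disagreement:** The top and wrist cameras differed by about 1.7 mm in y on the bush position, within the stated calibration. I used the wrist view and checked it against the stem in the picture.
- **Bystanders:** I touched none of them knowingly, but I took no final picture of the whole bench to confirm it.

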